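# Line up the tea caddies by size beside the teapot

## Task

Line up the four tea caddies on the row of cork coasters in order of size: the largest on the coaster next to the teapot, then down in size to the smallest next to the mug. Stand each one upright in the middle of its coaster, set down gently rather than dropped, without knocking any over, and leave the teapot and the mug where they are.

Things in the scene. Friction and masses are not known exactly. Their poses are not given: they have to be found in the camera images.
- caddy_largest: The largest of four upright round tea caddies, cream with a flat wooden lid of the same width, a plain cylinder 62 mm in diameter and 110 mm tall. Loose, standing on the desk. Origin: centre of its underside; z up its axis.
- caddy_second: The second largest of four upright round tea caddies, cream with a flat wooden lid of the same width, a plain cylinder 52 mm in diameter and 92 mm tall. Loose, standing on the desk. Origin: centre of its underside; z up its axis.
- caddy_third: The third largest of four upright round tea caddies, cream with a flat wooden lid of the same width, a plain cylinder 42 mm in diameter and 74 mm tall. Loose, standing on the desk. Origin: centre of its underside; z up its axis.
- caddy_smallest: The smallest of four upright round tea caddies, cream with a flat wooden lid of the same width, a plain cylinder 32 mm in diameter and 56 mm tall. Loose, standing on the desk. Origin: centre of its underside; z up its axis.
- coaster1: One of four identical round cork coasters, 82 mm in diameter, 5 mm thick, fixed in a straight row with centres 95 mm apart on a long wooden board 6 mm thick (130 x 700 mm, fixed to the desk). The numbers say nothing about the order in the row. Origin: centre of its underside, on the board; its top is 5 mm higher (11 mm above the desk). z up; y along the row.
- coaster2: One of four identical round cork coasters, 82 mm in diameter, 5 mm thick, fixed in a straight row with centres 95 mm apart on a long wooden board 6 mm thick (130 x 700 mm, fixed to the desk). The numbers say nothing about the order in the row. Origin: centre of its underside, on the board; its top is 5 mm higher (11 mm above the desk). z up; y along the row.
- coaster3: One of four identical round cork coasters, 82 mm in diameter, 5 mm thick, fixed in a straight row with centres 95 mm apart on a long wooden board 6 mm thick (130 x 700 mm, fixed to the desk). The numbers say nothing about the order in the row. Origin: centre of its underside, on the board; its top is 5 mm higher (11 mm above the desk). z up; y along the row.
- coaster4: One of four identical round cork coasters, 82 mm in diameter, 5 mm thick, fixed in a straight row with centres 95 mm apart on a long wooden board 6 mm thick (130 x 700 mm, fixed to the desk). The numbers say nothing about the order in the row. Origin: centre of its underside, on the board; its top is 5 mm higher (11 mm above the desk). z up; y along the row.
- teapot: Brown clay teapot on the board at one end of the row, about 128 mm beyond the last coaster's centre; round body 110 mm in diameter, thin arched metal handle over the top to 137 mm, spout along its +x, reaching 88 mm. Loose; leave it standing where it is. Origin: centre of its underside, z up.
- mug: White mug on the board at the other end of the row, about 128 mm beyond that end's coaster; 78 mm in diameter, 88 mm tall, ear to its +y. Loose; leave it where it is. Origin: centre of its underside, z up.
There are look-alikes about, which are no part of the job. What is shaped like the caddy_largest but green is not meant.

How it is judged (in metres and radians):
At the end, for the whole second after the job is handed in: Each caddy stands upright (within 0.1 rad) and at rest on a coaster, its centre within 13 mm of the coaster's centre; counted from the teapot the order is largest, second, third, smallest; teapot and mug still stand, not moved by more than 20 mm ((horizontal distance between caddy_largest and coaster1 below 0.013 m or horizontal distance between caddy_largest and coaster2 below 0.013 m or horizontal distance between caddy_largest and coaster3 below 0.013 m or horizontal distance between caddy_largest and coaster4 below 0.013 m) and horizontal distance between caddy_largest and teapot between 0.08 and 0.175 m and height (world z) of caddy_largest between 0.008 and 0.015 m and angle between each of caddy_largest, caddy_second, caddy_third, caddy_smallest's own z axis and vertical below 0.1 rad and linear speed of each of caddy_largest, caddy_second, caddy_third, caddy_smallest below 0.02 m/s and angular speed of each of caddy_largest, caddy_second, caddy_third, caddy_smallest below 0.2 rad/s and (horizontal distance between caddy_second and coaster1 below 0.013 m or horizontal distance between caddy_second and coaster2 below 0.013 m or horizontal distance between caddy_second and coaster3 below 0.013 m or horizontal distance between caddy_second and coaster4 below 0.013 m) and horizontal distance between caddy_second and teapot between 0.175 and 0.27 m and height (world z) of caddy_second between 0.008 and 0.015 m and (horizontal distance between caddy_third and coaster1 below 0.013 m or horizontal distance between caddy_third and coaster2 below 0.013 m or horizontal distance between caddy_third and coaster3 below 0.013 m or horizontal distance between caddy_third and coaster4 below 0.013 m) and horizontal distance between caddy_third and teapot between 0.27 and 0.365 m and height (world z) of caddy_third between 0.008 and 0.015 m and (horizontal distance between caddy_smallest and coaster1 below 0.013 m or horizontal distance between caddy_smallest and coaster2 below 0.013 m or horizontal distance between caddy_smallest and coaster3 below 0.013 m or horizontal distance between caddy_smallest and coaster4 below 0.013 m) and horizontal distance between caddy_smallest and teapot between 0.365 and 0.46 m and height (world z) of caddy_smallest between 0.008 and 0.015 m and angle between each of teapot, mug's own z axis and vertical below 0.15 rad); the robot touches nothing.
It fails at once if the teapot is pushed more than 20 mm (distance of teapot from where it was at the start of the episode above 0.02 m).
It fails at once if the mug is pushed more than 20 mm (distance of mug from where it was at the start of the episode above 0.02 m).
It fails at once if a caddy is knocked over (angle between any of caddy_largest, caddy_second, caddy_third, caddy_smallest's own z axis and vertical above 0.7 rad).
It fails at once if a caddy is dropped (it comes down on the desk or a coaster faster than 0.6 m/s) ((height (world z) of caddy_largest below 0.025 m and linear speed of caddy_largest above 0.6 m/s) or (height (world z) of caddy_second below 0.025 m and linear speed of caddy_second above 0.6 m/s) or (height (world z) of caddy_third below 0.025 m and linear speed of caddy_third above 0.6 m/s) or (height (world z) of caddy_smallest below 0.025 m and linear speed of caddy_smallest above 0.6 m/s)).
It also fails if it takes over 112 s, if anything falls off the work surface, if the arm or the gripper's body presses on something with over 40 N, if the wrist force passes 120 N, or if a joint passes its speed limit or range.

## Robot

A 6-joint arm with a two-finger parallel gripper is mounted at the origin on the work surface. World frame = base frame: x ahead of the robot, y to its left, z up, the work surface at z = 0. Lengths are in mm, angles in degrees, forces in N, time in s.
With the tool pointing down it reaches from about 350 to 850 mm from the base axis. Payload 8.1 kg.
Tool frame: the origin (TCP) lies between the finger pads; the fingertips stand 8 mm ahead of it and the grasp point (between the pads) lies 11 mm behind it (r.tip_extent is the distance from the TCP to the fingertips, in mm); z points along the fingers, y is the direction in which the jaws open and shut (so a half turn about z gives the same grasp; the last joint's range is limited). The gripper opens to 85 mm and grips with 20 to 120 N. Pads are 22 mm wide; open, the fingers measure 114 mm over their backs; the gripper's body (76 mm by 85 mm) begins 54 mm behind the grasp point. The pads swing forward as they close: fully open they stand 13 mm farther back than shut.
Start: joints at [-73.877, 7.471, 85.268, -0, 87.261, -4.893], TCP at [215.198, -560.085, 239.292] pointing down, gripper open.
Joint ranges: [-169.43, 169.43], [-51.17, 129.36], [1.28, 143.12], [-76.62, 256.62], [0, 156.53], [-152.29, 152.29]. Speed limits (degrees/s): [136.94, 136.94, 159.86, 180, 180, 180].

## Interface

Orientations are given as [roll, pitch, yaw] about the fixed x, y, z axes, in that order (R = Rz(yaw) Ry(pitch) Rx(roll)).
In Python, from bench import sensors, viewer, hand_in, r gives the robot as it stands. The module is installed in compiled form; this text tells all that it offers.
- The arm moves only by the tool move_arm, never from a script. Its argument "rows" is a list that holds one entry, the list of rows, each a list of 6 numbers: the shift along the tool's x, y, z in m, then the turn, a rotation vector about the tool's x, y, z in degrees. In form: [[[tx, ty, tz, rx, ry, rz], ...]]. A call has 1 to 20 rows; each row is the pose to reach, as a shift and turn from the pose commanded when the call began, along the tool's axes at that moment; what a row does not reach only later rows make up. A row lasts 1/10 s, in which the tool goes at most 50 mm and 8.59 degrees, less where a joint would pass 70% of its speed; a pose out of reach is approached as far as the arm can. A call with a gripper value outside its range is refused whole. "grip" is the opening, from 0 (shut) to 1 (fully open), set as the call begins (left out, the last holds). The fingers move at their own pace and stop on an object; "newtons" is the grip in N (left out, the last holds). Time passes only in rows, so rows that repeat a pose let the fingers close. It gives the time, the measured TCP pose, the force and the opening at its end, in the units of the state.
- sensors.sense(): the state, without advancing time (a new reading comes with each control period).
- viewer.snapshot(name): name is "scene" or "top"; returns a dict with "color" (400x640x3 uint8, red, green, blue), "camera_matrix" (3x3 intrinsics, pixels), "R" (3x3) and "t" (3): a world point X has camera coordinates R X + t. Camera axes: x right, y down, z forward; pixel columns grow to the right and rows downward; lengths in mm; the calibration is good to about 2 mm. A picture is of the moment at which its call begins. There is no depth.
- hand_in(): hands the job in, once; it reports no verdict.
The state is a dict: "time": time; "joint_pos": joint angles; "qd": joint speeds; "joint_efforts": joint torques, N m; "tool_pos": TCP position; "tcp_rot": TCP orientation; "ft_force": force on the tool from outside, world axes, zero at the start; "wrist_torque": the same for the moment, N m; "finger_gap": finger opening in mm.
Only numpy, scipy, OpenCV 4.12 (cv2) and the standard library are available. Lean on these libraries where they do the work, as an engineer would, in place of code of your own. Each camera call takes 0.05 s, during which the arm holds its last target.

## Working session

There is one attempt and no reset: what is moved stays moved. The work goes in short steps, Python scripts to look and compute and a tool call to move; the robot and the scene stay as the last step left them, time stands still between calls to the robot, and variables do not carry over. Pictures are saved under pics/ and viewed, and the job is handed in when it is done.

Besides the shell and the picture viewer there is one more tool, called after ">>>" by a JSON object that holds its "method" and its "body", one argument or row to a line. move_arm: Moves the arm, as the interface text tells. Its arguments: {"type":"object","properties":{"rows":{"type":"array","items":{"type":"array","items":{"type":"array","items":{"type":"number"}}}},"grip":{"type":"number"},"newtons":{"type":"number"}},"required":["rows"]}

```bash
mkdir -p pics; python3 - <<'E'
from bench import sensors, viewer, r
import cv2,numpy as np
print(sensors.sense())
for n in ("scene","top"):
    s=viewer.snapshot(n); cv2.imwrite(f"pics/{n}0.png",s["color"][:,:,::-1])
    print(n,s["camera_matrix"],s["R"],s["t"])
E
```

```text
{'time': 0.0, 'joint_pos': array([-7.38793293e+01,  7.51588007e+00,  8.53305991e+01,  9.79733486e-04,
        8.72625001e+01, -4.89284474e+00]), 'qd': array([ 0.05076049, -0.00612755, -0.06431484, -0.10181802,  0.08535712,
       -0.02344599]), 'joint_efforts': array([-7.78377416e-04, -5.69390166e+01, -5.00555634e+01, -2.02847787e-04,
        1.47331471e-02, -1.30846374e-05]), 'tool_pos': array([ 215.02806721, -559.55542957,  238.22373653]), 'tcp_rot': array([-1.79891501e+02, -1.02700661e-02,  2.10134580e+01]), 'ft_force': array([ 0.2208712 , -0.65729688,  0.62770271]), 'wrist_torque': array([-0.01153918, -0.00073028,  0.00871021]), 'finger_gap': 85.61906023264586}
scene [[497.66381234   0.         314.11556108]
 [  0.         497.66381234 201.32873008]
 [  0.           0.           1.        ]] [[-0.19656036  0.98048519 -0.00358165]
 [ 0.75808916  0.14965737 -0.6347468 ]
 [-0.62182381 -0.12748127 -0.7727119 ]] [ 105.97486522 -402.48902733 1343.71464427]
top [[411.92444063   0.         323.43679309]
 [  0.         411.92444063 202.39399002]
 [  0.           0.           1.        ]] [[-0.0234602  -0.99956737  0.01773932]
 [-0.993879    0.02140326 -0.10838095]
 [ 0.10795438 -0.02017338 -0.99395115]] [ 10.05950863 565.3967855  778.70829867]
```

View pics/scene0.png

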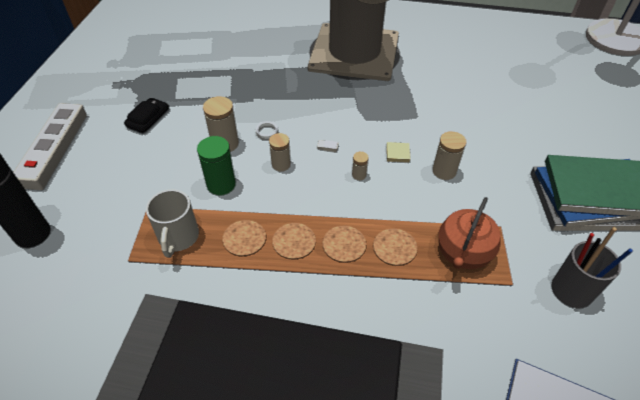

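View pics/top0.png

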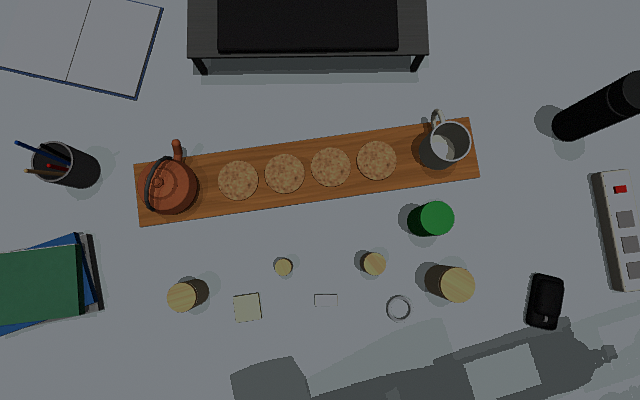

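Scene view: mug at (175,220), teapot at (470,240), coasters between them at about (245..395, 240). The caddies are at (221,125), (449,155), (280,152) and (360,166), and the green decoy is at (217,166). In the top view the caddy lids are at (457,285), (182,297), (374,264) and (283,267). Next I'll segment them.

```bash
cat > h.py <<'E'
from bench import sensors, viewer
import cv2,numpy as np
def snap(n):
    s=viewer.snapshot(n); s["hsv"]=cv2.cvtColor(s["color"],cv2.COLOR_RGB2HSV); return s
def cast(s,uv,z):
    K,R,t=s["camera_matrix"],np.array(s["R"]),np.array(s["t"])
    d=R.T@np.linalg.inv(K)@np.array([uv[0],uv[1],1.]); c=-R.T@t
    return c+d*(z-c[2])/d[2]
def proj(s,X):
    p=s["camera_matrix"]@(np.array(s["R"])@np.array(X,float)+s["t"]); return p[:2]/p[2]
E
python3 - <<'E'
from h import *
s=snap("top")
for u,v in [(457,285),(182,297),(374,264),(283,267),(440,280),(200,290),(238,180),(284,174),(215,180),(247,308)]: print((u,v),s["hsv"][v,u],s["color"][v,u])
m=cv2.inRange(s["hsv"],(15,60,110),(32,255,255))
c,_=cv2.findContours(m,cv2.RETR_EXTERNAL,cv2.CHAIN_APPROX_NONE)
for k in c:
    if cv2.contourArea(k)>60: print("lid",cv2.contourArea(k),cv2.fitEllipse(k))
im=cv2.resize(s["color"][90:330,120:500,::-1],None,fx=2,fy=2,interpolation=cv2.INTER_CUBIC);cv2.imwrite("pics/crop0.png",im)
E
```

```text
(457, 285) [ 31  79 123] [122 123  85]
(182, 297) [ 21 100 122] [122 108  74]
(374, 264) [ 21 102 122] [122 108  73]
(283, 267) [ 24  95 123] [123 114  77]
(440, 280) [ 16 148  38] [38 28 16]
(200, 290) [20 67 46] [46 42 34]
(238, 180) [ 17 125 122] [122  96  62]
(284, 174) [ 19 119 122] [122 101  65]
(215, 180) [ 14 169  95] [95 61 32]
(247, 308) [ 37  26 126] [123 126 113]
lid 619.5 ((180.7997283935547, 297.0861511230469), (27.45462989807129, 28.813833236694336), 37.654781341552734)
lid 892.0 ((457.4822082519531, 284.7854309082031), (32.95628356933594, 34.519168853759766), 152.87254333496094)
lid 184.5 ((282.6383056640625, 266.93292236328125), (15.093988418579102, 15.72389030456543), 29.070571899414062)
lid 352.0 ((374.5732116699219, 263.5945129394531), (21.070295333862305, 21.364667892456055), 161.3583221435547)
lid 984.0 ((237.642578125, 178.73606872558594), (34.99665069580078, 37.8734130859375), 74.42972564697266)
lid 944.5 ((284.87188720703125, 172.72731018066406), (35.54805374145508, 36.33745574951172), 64.61715698242188)
lid 977.0 ((330.4197082519531, 165.1039581298828), (34.95286178588867, 38.10768508911133), 102.29826354980469)
lid 869.5 ((376.3780517578125, 158.44386291503906), (34.5584831237793, 35.86647415161133), 91.32568359375)
```

View pics/crop0.png

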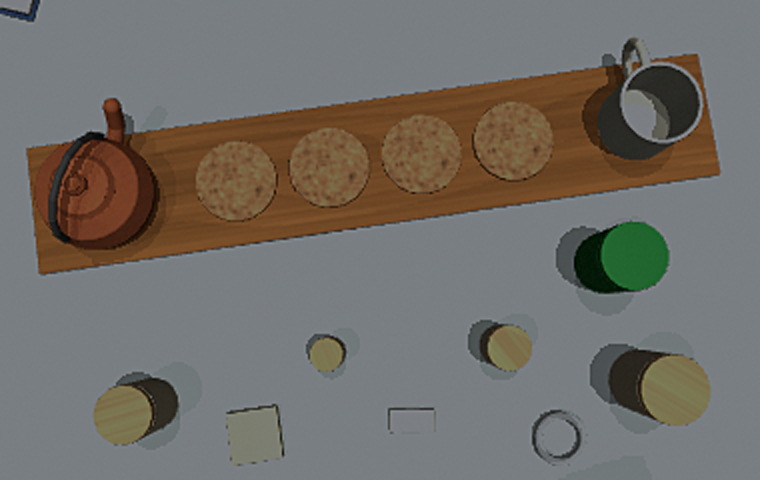

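```bash
cat >> h.py <<'E'
H={'L':110,'2':92,'3':74,'S':56}
def lids(s,lo=(15,60,105),area=60):
    m=cv2.inRange(s["hsv"],lo,(34,255,255))
    m=cv2.morphologyEx(m,cv2.MORPH_CLOSE,np.ones((3,3),np.uint8))
    c,_=cv2.findContours(m,cv2.RETR_EXTERNAL,cv2.CHAIN_APPROX_NONE)
    return [cv2.fitEllipse(cv2.convexHull(k)) if len(cv2.convexHull(k))>5 else cv2.fitEllipse(k) for k in c if cv2.contourArea(k)>area]
E
python3 - <<'E'
from h import *
s=snap("top")
near={'2':(181,297),'L':(457,285),'S':(283,267),'3':(375,264)}
L=lids(s)
for k,p in near.items():
    e=min(L,key=lambda e:np.hypot(e[0][0]-p[0],e[0][1]-p[1]))
    P=cast(s,e[0],H[k]); zc=(np.array(s["R"])@P+s["t"])[2]
    print(k,P.round(1),'diam',round(np.mean(e[1])*zc/411.9,1))
C=[]
for p in [(237.6,178.7),(284.9,172.7),(330.4,165.1),(376.4,158.4)]:
    e=min(L,key=lambda e:np.hypot(e[0][0]-p[0],e[0][1]-p[1])); P=cast(s,e[0],11);C.append(P)
    zc=(np.array(s["R"])@P+s["t"])[2]; print('coaster',P.round(1),np.mean(e[1])*zc/411.9)
C=np.array(C); d=(C[3]-C[0])[:2]; d/=np.hypot(*d); m=C.mean(0)[:2]
print('dir',d,'fit',[(m+d*95*(i-1.5)).round(1) for i in range(4)])
# scene checks
z=snap("scene"); Z=lids(z,(10,50,60),30)
for i in range(4):
    q=proj(z,[*(m+d*95*(i-1.5)),11]); print('pred coaster in scene',q.round(1))
for e in Z: print(np.round(e[0],1),np.round(e[1],1))
for k,p in near.items():
    e=min(L,key=lambda e:np.hypot(e[0][0]-p[0],e[0][1]-p[1])); print(k,proj(z,cast(s,e[0],H[k])).round(1))
cv2.imwrite("pics/crop1.png",cv2.resize(z["color"][80:290,120:520,::-1],None,fx=2,fy=2,interpolation=cv2.INTER_CUBIC))
E
```

```text
2 [396.5 253.5  92. ] diam 50.7
L [ 407.5 -231.2  110. ] diam 60.1
S [443.4  76.9  56. ] diam 30.1
3 [445.9 -92.7  74. ] diam 40.1
coaster [617.4 169.3  11. ] 79.90996050949174
coaster [629.2  75.2  11. ] 81.90140302371859
coaster [644.8 -19.5  11. ] 84.87807512868592
coaster [ 653.7 -113.7   11. ] 81.92115342741745
dir [ 0.12712935 -0.99188615] fit [array([618.1, 169.2]), array([630.2,  75. ]), array([642.3, -19.3]), array([ 654.4, -113.5])]
pred coaster in scene [394.6 246.6]
pred coaster in scene [343.7 243.7]
pred coaster in scene [293.3 240.9]
pred coaster in scene [243.4 238.1]
[600.9 246.8] [ 5.8 68.4]
[342.2 247.8] [ 68.4 540.2]
[359.4 164.7] [16.7 28.9]
[396.9 151.9] [21.3 31.2]
[279.6 150.8] [23.7 38.3]
[448.9 154.2] [31.6 50. ]
[222.1 121.6] [35.2 55.9]
[355.4  51.8] [61.4 98.4]
[369.6  -4.3] [14.2 31.9]
2 [452.5 140.1]
L [217.3 106.1]
S [360.2 157. ]
3 [278.6 140.3]
```

View pics/crop1.png

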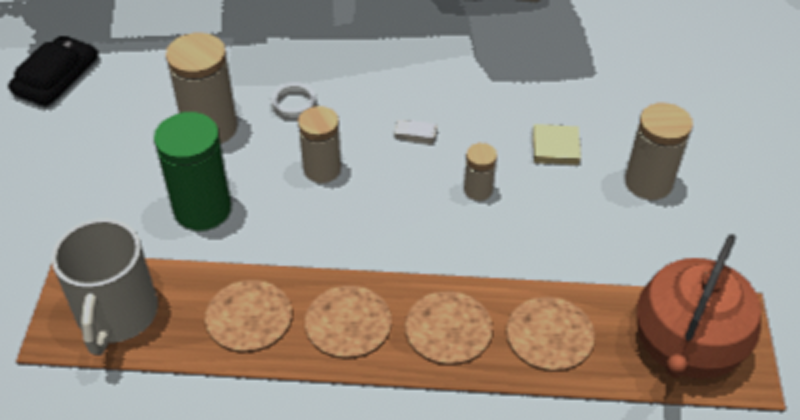

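```bash
cat >> h.py <<'E'
from scipy.spatial.transform import Rotation as Ro
def delta(p0,yaw0,p1,yaw1):
    R=Ro.from_euler('xyz',[180,0,yaw0],degrees=True)
    return R.inv().apply(np.array(p1,float)-p0).round(1), 'rz', round(-(yaw1-yaw0),2)
E
python3 - <<'E'
from h import *
s=snap("top")
m=cv2.inRange(s["hsv"],(50,120,90),(75,255,255)); c,_=cv2.findContours(m,cv2.RETR_EXTERNAL,cv2.CHAIN_APPROX_NONE)
for k in c:
    if cv2.contourArea(k)>300: e=cv2.fitEllipse(k); print('green',cast(s,e[0],110))
print(delta([215.198,-560.085,239.292],21.016,[407.5,-231.2,200],21.016))
E
```

```text
green [ 525.57973131 -201.69034831  110.        ]
(array([ 297.5, -238. ,   39.3]), 'rz', -0.0)
```

>>> {"method": "move_arm", "body": {
  "rows": [
    [[0.01, -0.008, 0, 0, 0, 0], [0.03, -0.024, 0, 0, 0, 0], [0.055, -0.044, 0.005, 0, 0, 0], [0.085, -0.068, 0.01, 0, 0, 0], [0.115, -0.092, 0.015, 0, 0, 0], [0.145, -0.116, 0.02, 0, 0, 0], [0.175, -0.14, 0.025, 0, 0, 0], [0.205, -0.164, 0.03, 0, 0, 0], [0.235, -0.188, 0.035, 0, 0, 0], [0.26, -0.208, 0.0393, 0, 0, 0], [0.28, -0.224, 0.0393, 0, 0, 0], [0.292, -0.2336, 0.0393, 0, 0, 0], [0.2975, -0.238, 0.0393, 0, 0, 0], [0.2975, -0.238, 0.0393, 0, 0, 0], [0.2975, -0.238, 0.0393, 0, 0, 0]]
  ],
  "grip": 1,
  "newtons": 30
}}

```text
time: 1.8
tool_pos: [407.3, -231.4, 200.0]
tcp_rot: [180.0, 0.0, 21.0]
ft_force: [-0.6, -0.7, 0.1]
finger_gap: 85.4
```

>>> {"method": "move_arm", "body": {
  "rows": [
    [[0, 0, 0.01, 0, 0, 0], [0, 0, 0.025, 0, 0, 0], [0, 0, 0.04, 0, 0, 0], [0, 0, 0.055, 0, 0, 0], [0, 0, 0.07, 0, 0, 0], [0, 0, 0.085, 0, 0, 0], [0, 0, 0.1, 0, 0, 0], [0, 0, 0.112, 0, 0, 0], [0, 0, 0.12, 0, 0, 0], [0, 0, 0.125, 0, 0, 0], [0, 0, 0.125, 0, 0, 0], [0, 0, 0.125, 0, 0, 0]]
  ]
}}

```text
time: 3.0
tool_pos: [407.8, -231.4, 75.4]
tcp_rot: [180.0, -0.0, 21.0]
ft_force: [0.1, -0.3, 0.1]
finger_gap: 85.2
```

>>> {"method": "move_arm", "body": {
  "rows": [
    [[0, 0, 0, 0, 0, 0], [0, 0, 0, 0, 0, 0], [0, 0, 0, 0, 0, 0], [0, 0, 0, 0, 0, 0], [0, 0, 0, 0, 0, 0], [0, 0, 0, 0, 0, 0], [0, 0, 0, 0, 0, 0], [0, 0, 0, 0, 0, 0]]
  ],
  "grip": 0.6,
  "newtons": 30
}}

```text
time: 3.8
tool_pos: [408.2, -231.7, 75.8]
tcp_rot: [179.9, -0.0, 21.0]
ft_force: [-1.1, -1.7, 5.5]
finger_gap: 61.6
```

>>> {"method": "move_arm", "body": {
  "rows": [
    [[0, 0, 0, 0, 0, 0], [0, 0, 0, 0, 0, 0], [0, 0, -0.003, 0, 0, 0], [0, 0, -0.01, 0, 0, 0], [0, 0, -0.02, 0, 0, 0], [0, 0, -0.035, 0, 0, 0], [0, 0, -0.05, 0, 0, 0], [0, 0, -0.065, 0, 0, 0], [0, 0, -0.08, 0, 0, 0], [0, 0, -0.095, 0, 0, 0], [0, 0, -0.11, 0, 0, 0], [0, 0, -0.122, 0, 0, 0], [0, 0, -0.13, 0, 0, 0], [0, 0, -0.135, 0, 0, 0], [0, 0, -0.135, 0, 0, 0]]
  ],
  "grip": 0.3,
  "newtons": 40
}}

```text
time: 5.3
tool_pos: [407.8, -231.4, 210.6]
tcp_rot: [180.0, -0.0, 21.0]
ft_force: [-0.7, 0.1, -2.4]
finger_gap: 61.3
```

```bash
python3 - <<'E'
from h import *
print(delta([407.5,-231.2,210],21,[618,169.2,210],97))
z=snap("scene");cv2.imwrite("pics/s1.png",z["color"][:,:,::-1])
E
```

```text
(array([ 340. , -298.4,   -0. ]), 'rz', -76)
```

View pics/s1.png

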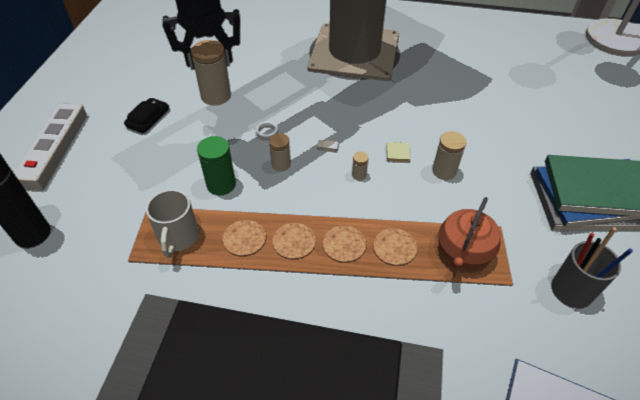

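>>> {"method": "move_arm", "body": {
  "rows": [
    [[0.0034, -0.003, 0, 0, 0, -0.8], [0.0102, -0.009, 0, 0, 0, -2.3], [0.0238, -0.0209, 0, 0, 0, -5.3], [0.0408, -0.0358, 0, 0, 0, -9.1], [0.0612, -0.0537, 0, 0, 0, -13.7], [0.0816, -0.0716, 0, 0, 0, -18.2], [0.102, -0.0895, 0, 0, 0, -22.8], [0.1224, -0.1074, 0, 0, 0, -27.4], [0.1428, -0.1253, 0, 0, 0, -31.9], [0.1632, -0.1432, 0, 0, 0, -36.5], [0.1836, -0.1611, 0, 0, 0, -41], [0.204, -0.179, 0, 0, 0, -45.6], [0.2244, -0.1969, 0, 0, 0, -50.2], [0.2448, -0.2148, 0, 0, 0, -54.7], [0.2652, -0.2328, 0, 0, 0, -59.3], [0.2856, -0.2507, 0, 0, 0, -63.8], [0.306, -0.2686, 0, 0, 0, -68.4], [0.323, -0.2835, 0, 0, 0, -72.2], [0.3332, -0.2924, 0, 0, 0, -74.5], [0.34, -0.2984, 0, 0, 0, -76]]
  ]
}}

```text
time: 7.35
tool_pos: [617.8, 170.6, 209.2]
tcp_rot: [-179.9, 0.0, 97.2]
ft_force: [0.8, 0.5, -2.4]
finger_gap: 61.5
```

>>> {"method": "move_arm", "body": {
  "rows": [
    [[0, 0, 0.005, 0, 0, 0], [0, 0, 0.015, 0, 0, 0], [0, 0, 0.03, 0, 0, 0], [0, 0, 0.045, 0, 0, 0], [0, 0, 0.06, 0, 0, 0], [0, 0, 0.075, 0, 0, 0], [0, 0, 0.09, 0, 0, 0], [0, 0, 0.1, 0, 0, 0], [0, 0, 0.107, 0, 0, 0], [0, 0, 0.111, 0, 0, 0], [0, 0, 0.114, 0, 0, 0], [0, 0, 0.114, 0, 0, 0], [0, 0, 0.114, 0, 0, 0]]
  ]
}}

```text
time: 8.65
tool_pos: [618.3, 169.3, 96.6]
tcp_rot: [179.9, -0.0, 97.0]
ft_force: [0.9, -0.4, -2.6]
finger_gap: 61.1
```

```bash
python3 - <<'E'
from h import *
z=snap("scene");cv2.imwrite("pics/s2.png",cv2.resize(z["color"][130:330,220:540,::-1],None,fx=2.5,fy=2.5,interpolation=cv2.INTER_CUBIC))
print(sensors.sense()['tool_pos'],sensors.sense()['ft_force'])
E
```

```text
[618.39102792 169.36436251  96.72238969] [-0.06896584  1.03075703 -2.58117623]
```

View pics/s2.png

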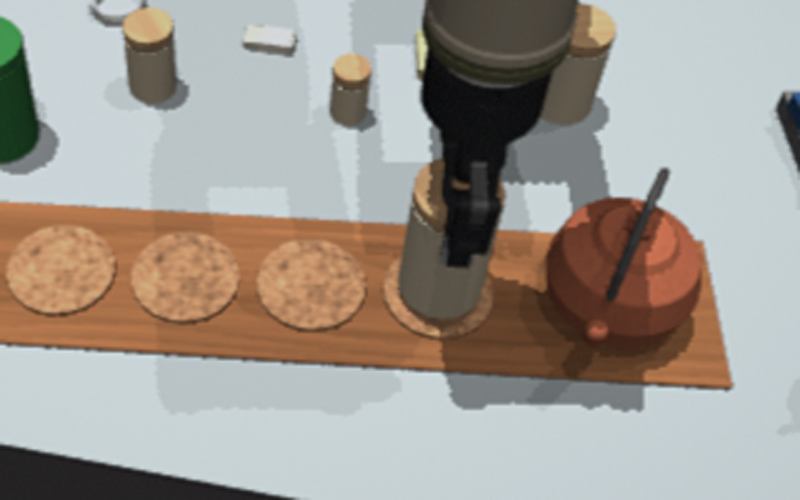

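The caddy is upright and centred over the coaster beside the teapot. I'll lower it until it touches.

>>> {"method": "move_arm", "body": {
  "rows": [
    [[0, 0, 0.002, 0, 0, 0], [0, 0, 0.004, 0, 0, 0], [0, 0, 0.006, 0, 0, 0], [0, 0, 0.007, 0, 0, 0], [0, 0, 0.008, 0, 0, 0], [0, 0, 0.009, 0, 0, 0], [0, 0, 0.0095, 0, 0, 0], [0, 0, 0.01, 0, 0, 0], [0, 0, 0.01, 0, 0, 0], [0, 0, 0.01, 0, 0, 0]]
  ]
}}

```text
time: 9.7
tool_pos: [618.0, 169.3, 86.9]
tcp_rot: [180.0, -0.0, 97.0]
ft_force: [-3.9, 0.1, 5.7]
finger_gap: 61.5
```

>>> {"method": "move_arm", "body": {
  "rows": [
    [[0, 0, 0, 0, 0, 0], [0, 0, 0, 0, 0, 0], [0, 0, 0, 0, 0, 0], [0, 0, 0, 0, 0, 0], [0, 0, 0, 0, 0, 0], [0, 0, 0, 0, 0, 0], [0, 0, 0, 0, 0, 0]]
  ],
  "grip": 1
}}

```text
time: 10.4
tool_pos: [617.9, 169.2, 85.9]
tcp_rot: [-180.0, -0.0, 97.0]
ft_force: [-0.4, -0.2, 0.3]
finger_gap: 85.4
```

>>> {"method": "move_arm", "body": {
  "rows": [
    [[0, 0, -0.005, 0, 0, 0], [0, 0, -0.015, 0, 0, 0], [0, 0, -0.03, 0, 0, 0], [0, 0, -0.05, 0, 0, 0], [0, 0, -0.07, 0, 0, 0], [0, 0, -0.09, 0, 0, 0], [0, 0, -0.105, 0, 0, 0], [0, 0, -0.112, 0, 0, 0], [0, 0, -0.114, 0, 0, 0]]
  ]
}}

```text
time: 11.3
tool_pos: [618.5, 169.4, 201.6]
tcp_rot: [179.9, -0.0, 97.0]
ft_force: [-0.7, -0.3, 0.1]
finger_gap: 85.4
```

```bash
python3 - <<'E'
from h import *
print(delta([618,169.2,200],97,[396.5,253.5,200],97))
print(sensors.sense()['tool_pos'])
E
```

```text
(array([ 110.7, -209.6,   -0. ]), 'rz', 0)
[618.52041142 169.39084329 201.58332297]
```

>>> {"method": "move_arm", "body": {
  "rows": [
    [[0.0044, -0.0084, 0, 0, 0, 0], [0.0144, -0.0272, 0, 0, 0, 0], [0.0277, -0.0524, 0, 0, 0, 0], [0.041, -0.0776, 0, 0, 0, 0], [0.0542, -0.1027, 0, 0, 0, 0], [0.0675, -0.1279, 0, 0, 0, 0], [0.0808, -0.153, 0, 0, 0, 0], [0.0941, -0.1782, 0, 0, 0, 0], [0.104, -0.197, 0, 0, 0, 0], [0.1085, -0.2054, 0, 0, 0, 0], [0.1107, -0.2096, 0, 0, 0, 0], [0.1107, -0.2096, 0, 0, 0, 0]]
  ]
}}

```text
time: 12.5
tool_pos: [396.1, 253.5, 199.6]
tcp_rot: [-180.0, 0.0, 97.0]
ft_force: [0.4, -0.5, 0.2]
finger_gap: 85.3
```

>>> {"method": "move_arm", "body": {
  "rows": [
    [[0, 0, 0.01, 0, 0, 0], [0, 0, 0.025, 0, 0, 0], [0, 0, 0.042, 0, 0, 0], [0, 0, 0.06, 0, 0, 0], [0, 0, 0.078, 0, 0, 0], [0, 0, 0.096, 0, 0, 0], [0, 0, 0.114, 0, 0, 0], [0, 0, 0.129, 0, 0, 0], [0, 0, 0.139, 0, 0, 0], [0, 0, 0.144, 0, 0, 0], [0, 0, 0.144, 0, 0, 0]]
  ]
}}

```text
time: 13.6
tool_pos: [395.9, 253.0, 54.9]
tcp_rot: [-179.9, 0.0, 97.0]
ft_force: [-0.2, -0.5, -0.8]
finger_gap: 85.7
```

>>> {"method": "move_arm", "body": {
  "rows": [
    [[0, 0, 0, 0, 0, 0], [0, 0, 0, 0, 0, 0], [0, 0, 0, 0, 0, 0], [0, 0, 0, 0, 0, 0], [0, 0, 0, 0, 0, 0], [0, 0, 0, 0, 0, 0], [0, 0, 0, 0, 0, 0], [0, 0, 0, 0, 0, 0]]
  ],
  "grip": 0.4,
  "newtons": 30
}}

```text
time: 14.4
tool_pos: [397.0, 253.9, 56.9]
tcp_rot: [179.9, -0.0, 97.0]
ft_force: [-0.5, -0.8, 6.7]
finger_gap: 51.4
```

>>> {"method": "move_arm", "body": {
  "rows": [
    [[0, 0, 0, 0, 0, 0], [0, 0, 0, 0, 0, 0], [0, 0, -0.003, 0, 0, 0], [0, 0, -0.01, 0, 0, 0], [0, 0, -0.02, 0, 0, 0], [0, 0, -0.035, 0, 0, 0], [0, 0, -0.05, 0, 0, 0], [0, 0, -0.065, 0, 0, 0], [0, 0, -0.08, 0, 0, 0], [0, 0, -0.095, 0, 0, 0], [0, 0, -0.11, 0, 0, 0], [0, 0, -0.125, 0, 0, 0], [0, 0, -0.137, 0, 0, 0], [0, 0, -0.144, 0, 0, 0], [0, 0, -0.144, 0, 0, 0]]
  ],
  "grip": 0.2,
  "newtons": 40
}}

```text
time: 15.9
tool_pos: [397.0, 253.8, 201.3]
tcp_rot: [179.9, -0.0, 97.0]
ft_force: [1.0, 0.4, -1.8]
finger_gap: 51.3
```

```bash
python3 - <<'E'
from h import *
print(delta([396.5,253.5,200],97,[630,75,200],97))
print(delta([630,75,200],97,[445.9,-92.7,200],97))
print(delta([445.9,-92.7,200],97,[642,-19.5,200],97))
print(delta([642,-19.5,200],97,[443.4,76.9,200],97))
print(delta([443.4,76.9,200],97,[654.3,-113.5,200],97))
print(sensors.sense()['tool_pos'],sensors.sense()['finger_gap'])
s=snap("top");cv2.imwrite("pics/t2.png",s["color"][:,:,::-1])
E
```

```text
(array([-205.6,  210. ,    0. ]), 'rz', 0)
(array([-144. , -203.2,   -0. ]), 'rz', 0)
(array([ 48.8, 203.6,   0. ]), 'rz', 0)
(array([ 119.9, -185.4,   -0. ]), 'rz', 0)
(array([-214.7,  186.1,    0. ]), 'rz', 0)
[396.98163341 253.82519452 201.2533023 ] 51.303712777996274
```

View pics/t2.png

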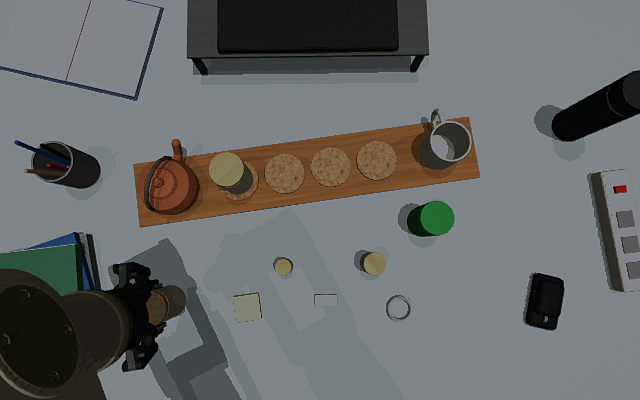

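The largest caddy is standing with its lid at (227,170) on the coaster at (238,180). The second is in the grip at (155,310).

>>> {"method": "move_arm", "body": {
  "rows": [
    [[-0.004, 0.0042, 0, 0, 0, 0], [-0.0123, 0.0126, 0, 0, 0, 0], [-0.0247, 0.0252, 0, 0, 0, 0], [-0.0411, 0.042, 0, 0, 0, 0], [-0.0576, 0.0588, 0, 0, 0, 0], [-0.074, 0.0756, 0, 0, 0, 0], [-0.0905, 0.0924, 0, 0, 0, 0], [-0.1069, 0.1092, 0, 0, 0, 0], [-0.1234, 0.126, 0, 0, 0, 0], [-0.1398, 0.1428, 0, 0, 0, 0], [-0.1563, 0.1596, 0, 0, 0, 0], [-0.1727, 0.1764, 0, 0, 0, 0], [-0.1871, 0.1911, 0, 0, 0, 0], [-0.1974, 0.2016, 0, 0, 0, 0], [-0.2035, 0.2079, 0, 0, 0, 0], [-0.2056, 0.21, 0, 0, 0, 0], [-0.2056, 0.21, 0, 0, 0, 0], [-0.2056, 0.21, 0, 0, 0, 0]]
  ]
}}

```text
time: 17.75
tool_pos: [629.5, 75.5, 199.8]
tcp_rot: [-180.0, -0.0, 97.0]
ft_force: [0.0, 0.7, -2.5]
finger_gap: 51.1
```

>>> {"method": "move_arm", "body": {
  "rows": [
    [[0, 0, 0.005, 0, 0, 0], [0, 0, 0.015, 0, 0, 0], [0, 0, 0.03, 0, 0, 0], [0, 0, 0.045, 0, 0, 0], [0, 0, 0.06, 0, 0, 0], [0, 0, 0.075, 0, 0, 0], [0, 0, 0.09, 0, 0, 0], [0, 0, 0.105, 0, 0, 0], [0, 0, 0.115, 0, 0, 0], [0, 0, 0.121, 0, 0, 0], [0, 0, 0.124, 0, 0, 0], [0, 0, 0.126, 0, 0, 0], [0, 0, 0.128, 0, 0, 0], [0, 0, 0.129, 0, 0, 0], [0, 0, 0.13, 0, 0, 0], [0, 0, 0.131, 0, 0, 0], [0, 0, 0.132, 0, 0, 0], [0, 0, 0.133, 0, 0, 0], [0, 0, 0.133, 0, 0, 0], [0, 0, 0.133, 0, 0, 0]]
  ]
}}

```text
time: 19.75
tool_pos: [630.1, 75.2, 68.0]
tcp_rot: [180.0, 0.0, 97.0]
ft_force: [-4.5, -1.2, 5.1]
finger_gap: 50.8
```

Contact is confirmed at the expected height. I'll release, retreat and go to the third.

>>> {"method": "move_arm", "body": {
  "rows": [
    [[0, 0, 0, 0, 0, 0], [0, 0, 0, 0, 0, 0], [0, 0, 0, 0, 0, 0], [0, 0, 0, 0, 0, 0], [0, 0, 0, 0, 0, 0], [0, 0, 0, 0, 0, 0], [0, 0, 0, 0, 0, 0], [0, 0, -0.005, 0, 0, 0], [0, 0, -0.015, 0, 0, 0], [0, 0, -0.03, 0, 0, 0], [0, 0, -0.05, 0, 0, 0], [0, 0, -0.07, 0, 0, 0], [0, 0, -0.09, 0, 0, 0], [0, 0, -0.11, 0, 0, 0], [0, 0, -0.125, 0, 0, 0], [0, 0, -0.133, 0, 0, 0]]
  ],
  "grip": 1
}}

```text
time: 21.35
tool_pos: [631.0, 75.2, 203.1]
tcp_rot: [179.8, 0.0, 97.0]
ft_force: [-0.1, -0.9, -0.4]
finger_gap: 85.2
```

>>> {"method": "move_arm", "body": {
  "rows": [
    [[-0.0058, -0.0081, 0, 0, 0, 0], [-0.0187, -0.0264, 0, 0, 0, 0], [-0.036, -0.0508, 0, 0, 0, 0], [-0.0533, -0.0752, 0, 0, 0, 0], [-0.0706, -0.0996, 0, 0, 0, 0], [-0.0878, -0.124, 0, 0, 0, 0], [-0.1051, -0.1483, 0, 0, 0, 0], [-0.1224, -0.1727, 0, 0, 0, 0], [-0.1354, -0.191, 0, 0, 0, 0], [-0.1411, -0.1991, 0, 0, 0, 0], [-0.144, -0.2032, 0, 0, 0, 0], [-0.144, -0.2032, 0, 0, 0, 0], [-0.144, -0.2032, 0, 0, 0, 0]]
  ]
}}

```text
time: 22.65
tool_pos: [446.2, -92.2, 199.9]
tcp_rot: [180.0, -0.0, 97.0]
ft_force: [-0.3, 0.3, -0.6]
finger_gap: 85.6
```

>>> {"method": "move_arm", "body": {
  "rows": [
    [[0, 0, 0.01, 0, 0, 0], [0, 0, 0.025, 0, 0, 0], [0, 0, 0.042, 0, 0, 0], [0, 0, 0.06, 0, 0, 0], [0, 0, 0.078, 0, 0, 0], [0, 0, 0.096, 0, 0, 0], [0, 0, 0.114, 0, 0, 0], [0, 0, 0.132, 0, 0, 0], [0, 0, 0.147, 0, 0, 0], [0, 0, 0.156, 0, 0, 0], [0, 0, 0.16, 0, 0, 0], [0, 0, 0.16, 0, 0, 0]]
  ]
}}

```text
time: 23.85
tool_pos: [445.3, -92.3, 39.2]
tcp_rot: [-179.9, -0.0, 97.0]
ft_force: [0.5, 0.0, -0.6]
finger_gap: 85.5
```

>>> {"method": "move_arm", "body": {
  "rows": [
    [[0, 0, 0, 0, 0, 0], [0, 0, 0, 0, 0, 0], [0, 0, 0, 0, 0, 0], [0, 0, 0, 0, 0, 0], [0, 0, 0, 0, 0, 0], [0, 0, 0, 0, 0, 0], [0, 0, 0, 0, 0, 0], [0, 0, 0, 0, 0, 0], [0, 0, 0, 0, 0, 0]]
  ],
  "grip": 0.3,
  "newtons": 30
}}

```text
time: 24.75
tool_pos: [446.4, -92.9, 40.8]
tcp_rot: [179.9, 0.0, 97.0]
ft_force: [-1.7, 0.6, 6.0]
finger_gap: 41.0
```

>>> {"method": "move_arm", "body": {
  "rows": [
    [[0, 0, 0, 0, 0, 0], [0, 0, 0, 0, 0, 0], [0, 0, -0.003, 0, 0, 0], [0, 0, -0.01, 0, 0, 0], [0, 0, -0.02, 0, 0, 0], [0, 0, -0.035, 0, 0, 0], [0, 0, -0.052, 0, 0, 0], [0, 0, -0.07, 0, 0, 0], [0, 0, -0.088, 0, 0, 0], [0, 0, -0.106, 0, 0, 0], [0, 0, -0.124, 0, 0, 0], [0, 0, -0.14, 0, 0, 0], [0, 0, -0.152, 0, 0, 0], [0, 0, -0.16, 0, 0, 0], [0, 0, -0.16, 0, 0, 0]]
  ],
  "grip": 0.1,
  "newtons": 40
}}

```text
time: 26.25
tool_pos: [446.4, -92.8, 201.3]
tcp_rot: [179.9, 0.1, 97.0]
ft_force: [0.5, -0.7, -1.1]
finger_gap: 41.5
```

>>> {"method": "move_arm", "body": {
  "rows": [
    [[0.001, 0.0041, 0, 0, 0, 0], [0.0034, 0.0143, 0, 0, 0, 0], [0.0073, 0.0305, 0, 0, 0, 0], [0.0122, 0.0509, 0, 0, 0, 0], [0.0171, 0.0713, 0, 0, 0, 0], [0.022, 0.0916, 0, 0, 0, 0], [0.0268, 0.112, 0, 0, 0, 0], [0.0317, 0.1323, 0, 0, 0, 0], [0.0366, 0.1527, 0, 0, 0, 0], [0.0415, 0.1731, 0, 0, 0, 0], [0.0454, 0.1893, 0, 0, 0, 0], [0.0478, 0.1995, 0, 0, 0, 0], [0.0488, 0.2036, 0, 0, 0, 0], [0.0488, 0.2036, 0, 0, 0, 0], [0.0488, 0.2036, 0, 0, 0, 0]]
  ]
}}

```text
time: 27.75
tool_pos: [641.5, -19.5, 199.7]
tcp_rot: [-180.0, -0.0, 97.0]
ft_force: [-0.6, -0.0, -1.8]
finger_gap: 40.8
```

>>> {"method": "move_arm", "body": {
  "rows": [
    [[0, 0, 0.005, 0, 0, 0], [0, 0, 0.015, 0, 0, 0], [0, 0, 0.03, 0, 0, 0], [0, 0, 0.047, 0, 0, 0], [0, 0, 0.064, 0, 0, 0], [0, 0, 0.081, 0, 0, 0], [0, 0, 0.098, 0, 0, 0], [0, 0, 0.114, 0, 0, 0], [0, 0, 0.127, 0, 0, 0], [0, 0, 0.135, 0, 0, 0], [0, 0, 0.139, 0, 0, 0], [0, 0, 0.142, 0, 0, 0], [0, 0, 0.144, 0, 0, 0], [0, 0, 0.145, 0, 0, 0], [0, 0, 0.146, 0, 0, 0], [0, 0, 0.147, 0, 0, 0], [0, 0, 0.148, 0, 0, 0], [0, 0, 0.149, 0, 0, 0], [0, 0, 0.149, 0, 0, 0], [0, 0, 0.149, 0, 0, 0]]
  ]
}}

```text
time: 29.75
tool_pos: [642.2, -19.4, 51.9]
tcp_rot: [180.0, 0.0, 97.0]
ft_force: [-3.9, 0.1, 6.7]
finger_gap: 41.1
```

>>> {"method": "move_arm", "body": {
  "rows": [
    [[0, 0, 0, 0, 0, 0], [0, 0, 0, 0, 0, 0], [0, 0, 0, 0, 0, 0], [0, 0, 0, 0, 0, 0], [0, 0, 0, 0, 0, 0], [0, 0, 0, 0, 0, 0], [0, 0, 0, 0, 0, 0], [0, 0, -0.005, 0, 0, 0], [0, 0, -0.015, 0, 0, 0], [0, 0, -0.03, 0, 0, 0], [0, 0, -0.05, 0, 0, 0], [0, 0, -0.07, 0, 0, 0], [0, 0, -0.09, 0, 0, 0], [0, 0, -0.11, 0, 0, 0], [0, 0, -0.13, 0, 0, 0], [0, 0, -0.143, 0, 0, 0], [0, 0, -0.149, 0, 0, 0]]
  ],
  "grip": 1
}}

```text
time: 31.45
tool_pos: [643.0, -19.5, 203.1]
tcp_rot: [179.8, 0.1, 97.0]
ft_force: [0.1, 0.3, 0.6]
finger_gap: 85.4
```

>>> {"method": "move_arm", "body": {
  "rows": [
    [[0.0048, -0.0074, 0, 0, 0, 0], [0.0156, -0.0241, 0, 0, 0, 0], [0.03, -0.0464, 0, 0, 0, 0], [0.0444, -0.0686, 0, 0, 0, 0], [0.0588, -0.0908, 0, 0, 0, 0], [0.0731, -0.1131, 0, 0, 0, 0], [0.0875, -0.1353, 0, 0, 0, 0], [0.1019, -0.1576, 0, 0, 0, 0], [0.1127, -0.1743, 0, 0, 0, 0], [0.1175, -0.1817, 0, 0, 0, 0], [0.1199, -0.1854, 0, 0, 0, 0], [0.1199, -0.1854, 0, 0, 0, 0], [0.1199, -0.1854, 0, 0, 0, 0]]
  ]
}}

```text
time: 32.75
tool_pos: [443.7, 76.8, 199.9]
tcp_rot: [180.0, 0.0, 97.0]
ft_force: [-0.2, 0.8, 0.2]
finger_gap: 85.6
```

>>> {"method": "move_arm", "body": {
  "rows": [
    [[0, 0, 0.01, 0, 0, 0], [0, 0, 0.025, 0, 0, 0], [0, 0, 0.042, 0, 0, 0], [0, 0, 0.06, 0, 0, 0], [0, 0, 0.078, 0, 0, 0], [0, 0, 0.096, 0, 0, 0], [0, 0, 0.114, 0, 0, 0], [0, 0, 0.132, 0, 0, 0], [0, 0, 0.148, 0, 0, 0], [0, 0, 0.16, 0, 0, 0], [0, 0, 0.168, 0, 0, 0], [0, 0, 0.172, 0, 0, 0], [0, 0, 0.174, 0, 0, 0], [0, 0, 0.174, 0, 0, 0]]
  ]
}}

```text
time: 34.15
tool_pos: [443.6, 77.1, 26.2]
tcp_rot: [180.0, 0.0, 97.0]
ft_force: [0.2, 0.3, 0.2]
finger_gap: 85.4
```

>>> {"method": "move_arm", "body": {
  "rows": [
    [[0, 0, 0, 0, 0, 0], [0, 0, 0, 0, 0, 0], [0, 0, 0, 0, 0, 0], [0, 0, 0, 0, 0, 0], [0, 0, 0, 0, 0, 0], [0, 0, 0, 0, 0, 0], [0, 0, 0, 0, 0, 0], [0, 0, 0, 0, 0, 0], [0, 0, 0, 0, 0, 0], [0, 0, 0, 0, 0, 0]]
  ],
  "grip": 0.2,
  "newtons": 30
}}

```text
time: 35.15
tool_pos: [443.7, 77.1, 26.4]
tcp_rot: [180.0, 0.0, 97.0]
ft_force: [-1.1, 0.1, 4.6]
finger_gap: 31.4
```

>>> {"method": "move_arm", "body": {
  "rows": [
    [[0, 0, 0, 0, 0, 0], [0, 0, 0, 0, 0, 0], [0, 0, -0.003, 0, 0, 0], [0, 0, -0.01, 0, 0, 0], [0, 0, -0.02, 0, 0, 0], [0, 0, -0.035, 0, 0, 0], [0, 0, -0.053, 0, 0, 0], [0, 0, -0.071, 0, 0, 0], [0, 0, -0.089, 0, 0, 0], [0, 0, -0.107, 0, 0, 0], [0, 0, -0.125, 0, 0, 0], [0, 0, -0.143, 0, 0, 0], [0, 0, -0.158, 0, 0, 0], [0, 0, -0.168, 0, 0, 0], [0, 0, -0.174, 0, 0, 0], [0, 0, -0.174, 0, 0, 0]]
  ],
  "grip": 0.05,
  "newtons": 40
}}

```text
time: 36.75
tool_pos: [443.6, 77.0, 200.7]
tcp_rot: [179.9, 0.0, 97.0]
ft_force: [0.1, -1.0, -0.9]
finger_gap: 30.8
```

>>> {"method": "move_arm", "body": {
  "rows": [
    [[-0.0043, 0.0037, 0, 0, 0, 0], [-0.0129, 0.0112, 0, 0, 0, 0], [-0.0258, 0.0223, 0, 0, 0, 0], [-0.0429, 0.0372, 0, 0, 0, 0], [-0.0601, 0.0521, 0, 0, 0, 0], [-0.0773, 0.067, 0, 0, 0, 0], [-0.0945, 0.0819, 0, 0, 0, 0], [-0.1116, 0.0968, 0, 0, 0, 0], [-0.1288, 0.1117, 0, 0, 0, 0], [-0.146, 0.1265, 0, 0, 0, 0], [-0.1632, 0.1414, 0, 0, 0, 0], [-0.1804, 0.1563, 0, 0, 0, 0], [-0.1954, 0.1694, 0, 0, 0, 0], [-0.2061, 0.1787, 0, 0, 0, 0], [-0.2126, 0.1842, 0, 0, 0, 0], [-0.2147, 0.1861, 0, 0, 0, 0], [-0.2147, 0.1861, 0, 0, 0, 0], [-0.2147, 0.1861, 0, 0, 0, 0]]
  ]
}}

```text
time: 38.55
tool_pos: [653.9, -113.0, 199.8]
tcp_rot: [-180.0, -0.0, 97.0]
ft_force: [0.2, 0.5, -0.7]
finger_gap: 31.2
```

>>> {"method": "move_arm", "body": {
  "rows": [
    [[0, 0, 0.005, 0, 0, 0], [0, 0, 0.015, 0, 0, 0], [0, 0, 0.03, 0, 0, 0], [0, 0, 0.048, 0, 0, 0], [0, 0, 0.066, 0, 0, 0], [0, 0, 0.084, 0, 0, 0], [0, 0, 0.102, 0, 0, 0], [0, 0, 0.12, 0, 0, 0], [0, 0, 0.135, 0, 0, 0], [0, 0, 0.146, 0, 0, 0], [0, 0, 0.152, 0, 0, 0], [0, 0, 0.155, 0, 0, 0], [0, 0, 0.157, 0, 0, 0], [0, 0, 0.159, 0, 0, 0], [0, 0, 0.16, 0, 0, 0], [0, 0, 0.161, 0, 0, 0], [0, 0, 0.162, 0, 0, 0], [0, 0, 0.163, 0, 0, 0], [0, 0, 0.163, 0, 0, 0], [0, 0, 0.163, 0, 0, 0]]
  ]
}}

```text
time: 40.55
tool_pos: [654.4, -113.4, 37.5]
tcp_rot: [180.0, 0.0, 97.0]
ft_force: [-2.3, -0.3, 3.1]
finger_gap: 31.2
```

>>> {"method": "move_arm", "body": {
  "rows": [
    [[0, 0, 0, 0, 0, 0], [0, 0, 0, 0, 0, 0], [0, 0, 0, 0, 0, 0], [0, 0, 0, 0, 0, 0], [0, 0, 0, 0, 0, 0], [0, 0, 0, 0, 0, 0], [0, 0, 0, 0, 0, 0], [0, 0, 0, 0, 0, 0], [0, 0, -0.005, 0, 0, 0], [0, 0, -0.015, 0, 0, 0], [0, 0, -0.03, 0, 0, 0], [0, 0, -0.05, 0, 0, 0], [0, 0, -0.07, 0, 0, 0], [0, 0, -0.09, 0, 0, 0], [0, 0, -0.11, 0, 0, 0], [0, 0, -0.13, 0, 0, 0], [0, 0, -0.15, 0, 0, 0], [0, 0, -0.163, 0, 0, 0]]
  ],
  "grip": 1
}}

```text
time: 42.35
tool_pos: [655.2, -113.6, 203.9]
tcp_rot: [179.8, 0.1, 97.0]
ft_force: [0.6, -0.7, 0.3]
finger_gap: 85.7
```

>>> {"method": "move_arm", "body": {
  "rows": [
    [[0, -0.008, 0, 0, 0, 0], [0, -0.025, 0, 0, 0, 0], [0, -0.05, 0, 0, 0, 0], [0, -0.075, 0, 0, 0, 0], [0, -0.1, 0, 0, 0, 0], [0, -0.125, 0, 0, 0, 0], [0, -0.15, 0, 0, 0, 0], [0, -0.175, 0, 0, 0, 0], [0, -0.2, 0, 0, 0, 0], [0, -0.215, 0, 0, 0, 0], [0, -0.22, 0, 0, 0, 0], [0, -0.22, 0, 0, 0, 0], [0, -0.22, 0, 0, 0, 0]]
  ]
}}

```text
time: 43.65
tool_pos: [436.1, -140.1, 199.8]
tcp_rot: [180.0, -0.0, 97.0]
ft_force: [-0.9, -0.5, 0.6]
finger_gap: 85.6
```

```bash
python3 - <<'E'
from h import *
s=snap("top");cv2.imwrite("pics/t3.png",s["color"][:,:,::-1])
z=snap("scene");cv2.imwrite("pics/s3.png",z["color"][:,:,::-1])
T={'L':(618.1,169.2),'2':(630.2,75),'3':(642.3,-19.3),'S':(654.4,-113.5)}
# lids brighter/yellower vs coaster: use saturation/hue split
for k,t in T.items():
    q=proj(s,[*t,11+H[k]]); print(k,'pred lid px',q.round(1), proj(s,[*t,11]).round(1))
    u,v=q.astype(int); print(s["hsv"][v,u])
cv2.imwrite("pics/c3.png",cv2.resize(s["color"][90:230,130:500,::-1],None,fx=2.1,fy=2.1,interpolation=cv2.INTER_CUBIC))
E
```

```text
L pred lid px [225.6 169.1] [237.5 179.4]
[ 29  83 136]
2 pred lid px [280.3 163.3] [284.2 172.5]
[ 26  89 137]
3 pred lid px [332.  157.9] [330.6 165.7]
[ 21 102 137]
S pred lid px [380.8 152.7] [376.5 159. ]
[ 25  93 137]
```

View pics/c3.png

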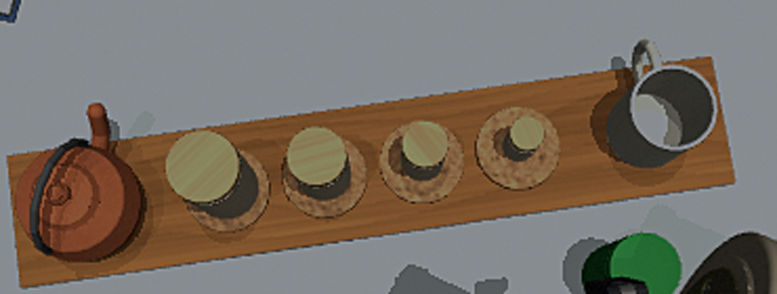

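View pics/s3.png

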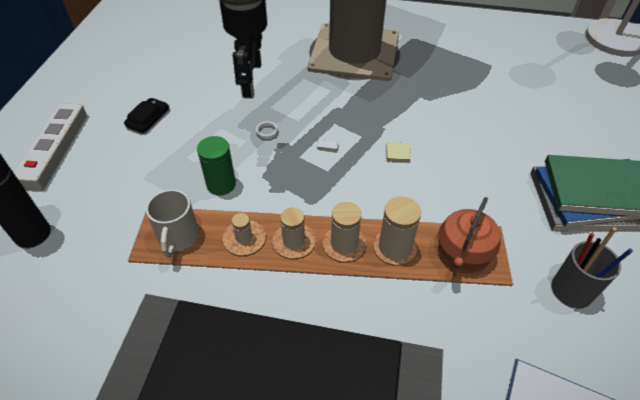

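All four caddies are upright and in order from the teapot (470,240) to the mug (172,220). Lid centres in the top view are within about 1 px (roughly 2 mm) of the predicted spots.

```bash
python3 -c "
from bench import hand_in
print(hand_in())"
```

```text
the job is handed in; nothing more can be done
None
```

The four tea caddies are lined up on the coasters, largest next to the teapot and then down in size to the smallest next to the mug. I handed the job in at about 44 s of the 112 s allowed.

**How I placed them:** I found the caddies and coasters in the top view and cross-checked them in the scene view, where they agreed to about 2 mm. I set each caddy down slowly, and every one made contact at the height I expected. The wrist force readings at contact were at most about 7 N.

**Final checks:** In the last pictures all four stand upright, with the lid centres about 1 px (roughly 2 mm) from where a centred caddy should appear. I read those centres by eye off an enlarged picture, so they are good to about a pixel. The teapot, the mug and the green look-alike appear unmoved; I judged that by eye and did not measure it. The open gripper is clear of everything. No check failed or disagreed.

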